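Close up the socket row on the rail

ROBOT

A 6-joint arm with a two-finger parallel gripper is mounted at the origin on the work surface. World frame = base frame: x ahead of the robot, y to its left, z up, the work surface at z = 0. Lengths are in mm, angles in rad, forces in N, time in s.
With the tool pointing down it reaches from about 250 to 725 mm from the base axis. Payload 9.7 kg.
Tool frame: the origin (TCP) lies on the centre line of the jaws, within the pads' length; the fingertips stand 14 mm ahead of it and the grasp point (between the pads) lies 5 mm behind it (ctrl.nose_length is the z of the fingertips in the tool frame, in mm); z points along the fingers, y is the direction in which the jaws open and shut (so a half turn about z gives the same grasp; the last joint's range is limited). The gripper opens to 85 mm and grips with 20 to 120 N. Pads are 22 mm wide; open, the fingers measure 114 mm over their backs; the gripper's body (76 mm by 85 mm) begins 54 mm behind the grasp point. The pads swing forward as they close: fully open they stand 13 mm farther back than shut.
Start: joints at [0, 0.087, 0.176, 1.66, 0, 1.571], TCP at [549.997, -0, 245.284] pointing down, gripper open.
Joint ranges: [-3.13, 3.13], [-0.85, 1.81], [-1.15, 1.24], [-2.2, 2.28], [-1.44, 1.52], [-3.14, 3.14]. Speed limits (rad/s): [2.22, 2.22, 2.57, 3.14, 3.14, 3.14].

INTERFACE

Orientations are given as a 3x3 rotation matrix whose columns are the frame's x, y, z axes.
In Python, from rig import ctrl gives the robot as it stands.
- The arm moves only by the tool carry_out, never from a script. Its argument "deltas" is a list of rows, each an object with "delta_pos": the shift along the tool's x, y, z in cm, a list of three; "roll": the turn about the tool's z in degrees. A call has 1 to 12 rows; each row is the pose to reach, as a shift and turn from the pose measured when the call began, along the tool's axes at that moment; what a row does not reach only later rows make up. A row lasts 1/8 s, in which the tool goes at most 62.5 mm and 10.7 degrees, less where a joint would pass 70% of its speed; a pose out of reach is approached as far as the arm can. A call with a gripper value outside its range is refused whole. "jaw" is the closure, from 0 (fully open) to 1 (shut), set as the call begins (left out, the last holds). The fingers move at their own pace and stop on an object; "squeeze" is the grip in N (left out, the last holds). Time passes only in rows, so rows that repeat a pose let the fingers close. It gives the time, the measured TCP pose, the force and the opening at its end, in the units of the state.
- ctrl.read_state(): the state, without advancing time (a new reading comes with each control period).
- ctrl.grab_frame(name): name is "scene" or "side" or "wrist"; returns the picture (480x640x3 uint8, red, green, blue); there is no depth.
- ctrl.camera_model(name): a dict with "fov_y" (degrees; the focal length in pixels is half the picture's height over the tangent of half this angle, whatever the lens; pixels are square), "cx", "cy" (the principal point, pixels), "origin" and "attitude" of the camera in the world; the wrist camera has in their place "hand_eye" (4x4, takes a point from camera to tool coordinates, whose origin is the TCP and whose axes are the flange's). Camera axes: x right, y down, z forward; pixel columns grow to the right and rows downward; lengths in mm; the calibration is good to about 2 mm. The wrist camera is an equidistant fisheye: a pixel r from the principal point sees the ray r / f radians off the axis. A picture is of the moment at which its call begins: read the wrist's pose just before it. camera_model takes no time and is no camera call.
- ctrl.finish_job(): hands the job in, once; it reports no verdict.
Trained networks look in the newest picture that a camera, given by its name, has taken for a name from the list of things; names that differ only in an ending like _2 or _b are one class to them, and where a whole thing is asked for, a point or a joint stands for the part that bears it (a point fixed in the world has none). Each returns a list of dicts, best first, with "confidence" (0 to 1); they miss things now and then, are a little off and sometimes report something else, mostly with a low value. They report only what shows in the picture. A call takes as long as a camera call. They do not tell look-alikes from the thing itself.
- ctrl.boxes_of(camera, target): "location" ([row, column] in pixels, amid what is visible of it).
- ctrl.tip_of(camera, target): "location" ([row, column] in pixels: a listed point, or the origin of a listed thing).
The state is a dict: "t": time; "joint_positions": joint angles; "qd": joint speeds; "tau": joint torques, N m; "ee_pos": TCP position; "orientation": TCP orientation; "ft_force": force on the tool from outside, world axes, zero at the start; "torque": the same for the moment, N m; "gripper_width": finger opening in mm.
Only numpy, scipy, OpenCV 4.12 (cv2) and the standard library are available. Lean on these libraries where they do the work, as an engineer would, in place of code of your own. Each camera call takes 0.05 s, during which the arm holds its last target.

TASK

Make room at the open end of the socket rail: with your fingertips push the whole row of four sockets on their clips along the rail, all together as one train, until the leading clip is up against the upright end stop and no gaps are left in the row. Only push, gently: do not pinch, lift or pull off any socket and do not ram the stop. Leave the spare socket, the ratchet and the oil can alone, and finish with the hand clear of everything.

Things in the scene. Friction and masses are not known exactly. Their poses are not given: they have to be found in the camera images.
- rail_board: Plywood strip 110 x 440 x 10 mm screwed flat to the bench, carrying the aluminium socket rail. Origin: centre of the strip's underside, on the bench; z up, y runs along the rail. The rail is 360 mm long (y from -180 to +180 mm), its top flange 32 mm wide and its top face 23 mm above the bench. It cannot move.
- end_stop: The end stop: an upright black block closing one end of the rail, 44 mm across the rail, 20 mm along it and 34 mm tall (top 44 mm above the bench, plus a flat screw head). Origin: centre of its underside, 10 mm above the bench, on the rail's centre line, 190 mm from the rail's middle, so its inner face lies 180 mm from the rail's middle. It may be at either end of the rail (board +y or -y). Fixed.
- hang_tab: Flat black tab with a hanging hole at the other, open end of the rail, 44 x 20 x 6 mm, lower than the rail top (its top 16 mm above the bench). Origin: centre of its underside, 10 mm above the bench, 190 mm from the rail's middle. Fixed.
- clip_1: Black sliding clip 1 of four (numbered from board -y to +y; the end of the row towards board -y). Pad 40 mm across the rail, 32 mm along it, 8 mm thick, wrapped round the rail's edges: slides easily along it with 1 mm play, does not come off. Origin: centre of the pad's underside, on the rail top (23 mm above the bench); z up, y along the rail; pad top at 31 mm. A 12 mm square stub, 11 mm high, stands on it.
- clip_2: Black sliding clip 2 of four (numbered from board -y to +y; inside the row). Pad 40 mm across the rail, 32 mm along it, 8 mm thick, wrapped round the rail's edges: slides easily along it with 1 mm play, does not come off. Origin: centre of the pad's underside, on the rail top (23 mm above the bench); z up, y along the rail; pad top at 31 mm. A 12 mm square stub, 11 mm high, stands on it.
- clip_3: Black sliding clip 3 of four (numbered from board -y to +y; inside the row). Pad 40 mm across the rail, 32 mm along it, 8 mm thick, wrapped round the rail's edges: slides easily along it with 1 mm play, does not come off. Origin: centre of the pad's underside, on the rail top (23 mm above the bench); z up, y along the rail; pad top at 31 mm. A 12 mm square stub, 11 mm high, stands on it.
- clip_4: Black sliding clip 4 of four (numbered from board -y to +y; the end of the row towards board +y). Pad 40 mm across the rail, 32 mm along it, 8 mm thick, wrapped round the rail's edges: slides easily along it with 1 mm play, does not come off. Origin: centre of the pad's underside, on the rail top (23 mm above the bench); z up, y along the rail; pad top at 31 mm. A 12 mm square stub, 11 mm high, stands on it.
- socket_1: Steel wrench socket number 1, 38 mm tall, 20 mm across at the top and 25 mm across at the foot, about 70 g, standing loosely on the stub of clip 1 with its mouth up. Origin: centre of its foot, on the pad top (31 mm above the bench); top 69 mm above the bench.
- socket_2: Steel wrench socket number 2, 38 mm tall, 24 mm across at the top and 25 mm across at the foot, about 80 g, standing loosely on the stub of clip 2 with its mouth up. Origin: centre of its foot, on the pad top (31 mm above the bench); top 69 mm above the bench.
- socket_3: Steel wrench socket number 3, 38 mm tall, 27 mm across at the top and 25 mm across at the foot, about 110 g, standing loosely on the stub of clip 3 with its mouth up. Origin: centre of its foot, on the pad top (31 mm above the bench); top 69 mm above the bench.
- socket_4: Steel wrench socket number 4, 38 mm tall, 30 mm across at the top and 30 mm across at the foot, about 150 g, standing loosely on the stub of clip 4 with its mouth up. Origin: centre of its foot, on the pad top (31 mm above the bench); top 69 mm above the bench.
- spare_socket: Loose big steel socket, 36 mm across, 42 mm tall, standing on the bench on the robot's side of the strip, about 90 mm from the rail's centre line. Origin: centre of its foot. Not to be touched.
- ratchet: Ratchet handle 255 mm long, 42 mm across the head, 39 mm high, lying on the bench beyond the strip, roughly parallel to it and about 110 mm from the rail's centre line. Origin: mid length, on the bench; y from grip to head. Not to be touched.
- oil_can: Round can 52 mm across and 110 mm tall standing on the bench beyond the ratchet, 190 to 230 mm from the rail's centre line. Origin: centre of its underside. Not to be touched.
Mind the look-alikes: they are no part of the job. Leave any blue or yellow look-alike of the clip_4 alone.

How it is judged:
By the outcome, as a careful person would: the job done as asked, in the order asked, and still so for the second after the job is handed in, with the robot touching nothing.
It also fails if it takes over 40 s, if anything falls off the work surface, if the arm or the gripper's body presses on something with over 40 N, if the wrist force passes 120 N, or if a joint passes its speed limit or range.

## Working session

There is one attempt and no reset: what is moved stays moved. The work goes in short steps, Python scripts to look and compute and a tool call to move; the robot and the scene stay as the last step left them, time stands still between calls to the robot, and variables do not carry over. Pictures are saved under pics/ and viewed, and the job is handed in when it is done.

Besides the shell and the picture viewer there is one more tool, called after "Call:" in YAML: its name, and indented under it one key for each argument. carry_out: Moves the arm, as the interface text tells. Its arguments: {"type":"object","properties":{"deltas":{"type":"array","items":{"type":"object","properties":{"delta_pos":{"type":"array","items":{"type":"number"}},"roll":{"type":"number"}}}},"jaw":{"type":"number"},"squeeze":{"type":"number"}},"required":["deltas"]}

```bash
mkdir -p pics; ls; python3 - <<'E'
from rig import ctrl
import cv2
for n in ("scene","side","wrist"):
    im=ctrl.grab_frame(n); cv2.imwrite(f"pics/a_{n}.png",im[:,:,::-1])
    print(n,ctrl.camera_model(n))
    for t in ("clip_1","socket_1","end_stop","hang_tab","spare_socket"):
        if n!="wrist": print(t,[(r["location"],round(r["confidence"],2)) for r in ctrl.tip_of(n,t)])
s=ctrl.read_state();print(s)
E
```

```text
pics
scene {'fov_y': 56.036772523500126, 'cx': 321.2629271849975, 'cy': 240.90284154690957, 'origin': array([969.13729837, -64.70926524, 529.06163311]), 'attitude': array([[ 0.22927181,  0.73303956, -0.6403807 ],
       [ 0.97327841, -0.18129446,  0.14093068],
       [-0.01278971, -0.65558014, -0.75501728]])}
clip_1 [([300.4, 409.9], 0.98), ([168.2, 300.4], 0.91), ([237.2, 246.2], 0.8), ([365.3, 317.6], 0.77), ([236.2, 310.7], 0.72), ([236.5, 271.7], 0.59), ([237.4, 288.3], 0.52)]
socket_1 [([237.5, 246.5], 0.86), ([232.8, 309.9], 0.77), ([235.8, 309.6], 0.7), ([235.7, 291.4], 0.69), ([236.9, 268.6], 0.57)]
end_stop [([238.8, 397.0], 0.67)]
hang_tab [([232.6, 311.4], 0.71), ([250.5, 145.9], 0.62)]
spare_socket [([211.1, 289.0], 0.56)]
side {'fov_y': 55.156976862105225, 'cx': 324.7071442153998, 'cy': 241.74534273763484, 'origin': array([305.30527697, 489.93846018, 586.02664793]), 'attitude': array([[-0.86683611, -0.35598559,  0.349098  ],
       [-0.49842546,  0.60053635, -0.62524248],
       [ 0.01293127, -0.71598209, -0.69799888]])}
clip_1 [([280.7, 240.1], 0.83), ([322.7, 446.9], 0
[... 968 characters left out ...]
981246e+00,
       -9.36011797e-06,  1.57082086e+00]), 'qd': array([ 0.00048818, -0.00158386,  0.0011486 , -0.00057128,  0.00043263,
        0.00055409]), 'tau': array([ 3.29650080e-03, -5.19895256e+01,  4.64744997e+01,  1.11744903e-03,
        1.82666049e-04, -6.26164456e-05]), 'ee_pos': array([ 5.49993998e+02, -2.81806772e-03,  2.45264975e+02]), 'orientation': array([[ 2.50472720e-05,  9.99999998e-01, -5.12029222e-05],
       [ 1.00000000e+00, -2.50477512e-05, -9.36009176e-06],
       [-9.36137426e-06, -5.12026878e-05, -9.99999999e-01]]), 'ft_force': array([-0.39404891, -0.02131766,  0.2851563 ]), 'torque': array([-0.05791585,  0.0595615 , -0.0522987 ]), 'gripper_width': 85.05848637529823}
```

View pics/a_scene.png

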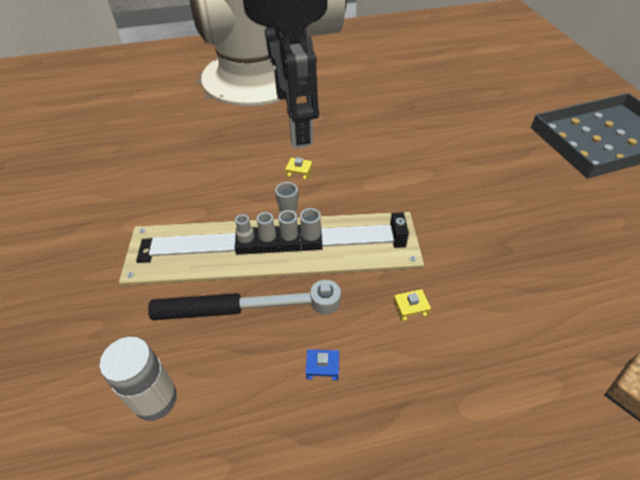

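View pics/a_side.png

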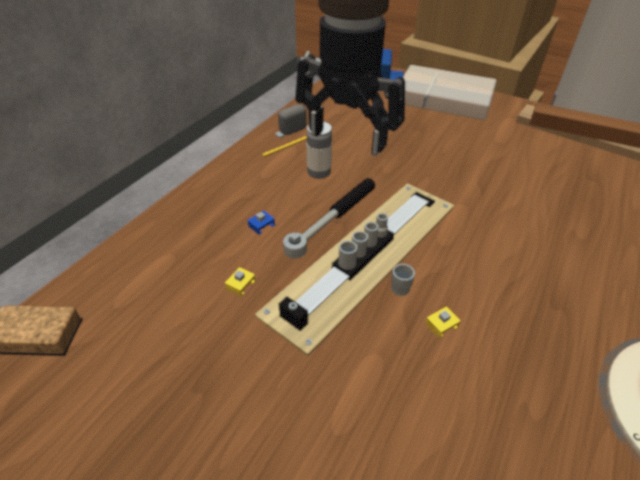

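View pics/a_wrist.png

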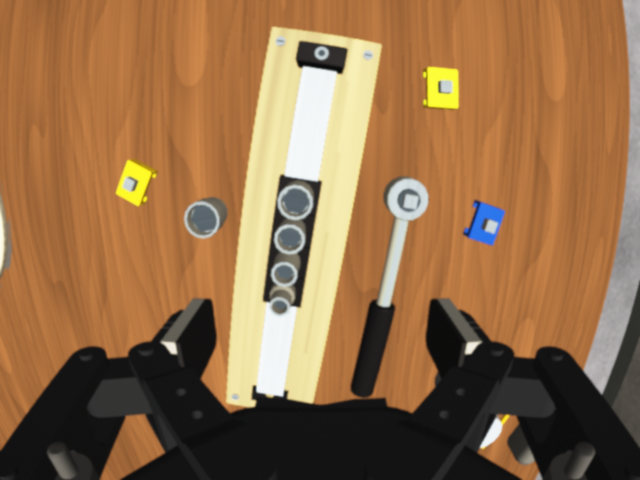

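```bash
cat > h.py <<'E'
from rig import ctrl
import numpy as np, cv2
def ray(n,u,v,s=None):
    m=ctrl.camera_model(n); f=240/np.tan(np.radians(m["fov_y"]/2))
    d=np.array([(u-m["cx"])/f,(v-m["cy"])/f,1.])
    if n=="wrist":
        r=np.hypot(d[0],d[1]); d=np.array([d[0]/r*np.sin(r),d[1]/r*np.sin(r),np.cos(r)])
        H=np.array(m["hand_eye"]); R=np.array(s["orientation"]); 
        return R@H[:3,3]+s["ee_pos"], R@H[:3,:3]@d
    return np.array(m["origin"]), np.array(m["attitude"])@d
def pt(n,u,v,z,s=None):
    o,d=ray(n,u,v,s); return o+d*(z-o[2])/d[2]
E
python3 - <<'E'
from h import *
print("nose",ctrl.nose_length)
s=ctrl.read_state()
im=cv2.imread("pics/a_wrist.png")
mask=((im.min(2)>215)*255).astype('uint8')
n,l,st,c=cv2.connectedComponentsWithStats(mask)
for i in range(1,n):
    if st[i,4]>300:
        p=np.argwhere(l==i)[:,::-1]
        w=np.array([pt("wrist",u,v,23,s)[:2] for u,v in p])
        r=cv2.minAreaRect(w.astype('float32'))
        print(st[i],[np.round(x,1) for x in r], np.round(cv2.boxPoints(r),1).tolist())
cv2.imwrite("pics/b.png",cv2.resize(im[160:340,210:350],None,fx=4,fy=4,interpolation=cv2.INTER_CUBIC)[:600])
cv2.imwrite("pics/b2.png",cv2.resize(im[20:120,240:400],None,fx=4,fy=4,interpolation=cv2.INTER_CUBIC))
im=cv2.imread("pics/a_scene.png")
cv2.imwrite("pics/b3.png",cv2.resize(im[180:300,110:440],None,fx=2.4,fy=2.4,interpolation=cv2.INTER_CUBIC))
E
```

```text
nose 14.0Traceback (most recent call last):
  File "<stdin>", line 10, in <module>
  File "h.py", line 12, in pt
    o,d=ray(n,u,v,s); return o+d*(z-o[2])/d[2]
        ~~~^^^^^^^^^
  File "h.py", line 4, in ray
    m=ctrl.camera_model(n); f=240/np.tan(np.radians(m["fov_y"]/2))
ValueError: time passes only in moves, steps and waits
```

```bash
sed -i 's/^def ray/import functools\n@functools.lru_cache(None)\ndef cm(n): return ctrl.camera_model(n)\ndef ray/; s/m=ctrl.camera_model(n);/m=cm(n);/' h.py
python3 - <<'E'
from h import *
s=ctrl.read_state()
im=cv2.imread("pics/a_wrist.png")
mask=((im.min(2)>215)*255).astype('uint8')
n,l,st,c=cv2.connectedComponentsWithStats(mask)
for i in range(1,n):
    if st[i,4]>300:
        p=np.argwhere(l==i)[:,::-1]
        w=np.array([pt("wrist",u,v,23,s)[:2] for u,v in p])
        r=cv2.minAreaRect(w.astype('float32'))
        print(st[i],[np.round(x,1) for x in r], np.round(cv2.boxPoints(r),1).tolist())
cv2.imwrite("pics/b.png",cv2.resize(im[170:320,230:350],None,fx=4,fy=4,interpolation=cv2.INTER_CUBIC)[:600])
cv2.imwrite("pics/b2.png",cv2.resize(im[20:120,240:400],None,fx=4,fy=4,interpolation=cv2.INTER_CUBIC))
im=cv2.imread("pics/a_scene.png")
cv2.imwrite("pics/b3.png",cv2.resize(im[180:300,110:440],None,fx=2.4,fy=2.4,interpolation=cv2.INTER_CUBIC))
E
```

```text
[ 285   67   51  113 3786] [array([540.5,  85.3]), array([104.7,  32.3]), np.float64(80.4)] [[515.9000244140625, 36.400001525878906], [547.7000122070312, 31.0], [565.2000122070312, 134.3000030517578], [533.2999877929688, 139.6999969482422]]
[ 257  303   40   92 2405] [array([ 499.1, -157.2]), array([120.9,  32.5]), np.float64(80.5)] [[473.1000061035156, -214.10000610351562], [505.20001220703125, -219.5], [525.0999755859375, -100.30000305175781], [493.0, -94.9000015258789]]
```

View pics/b.png

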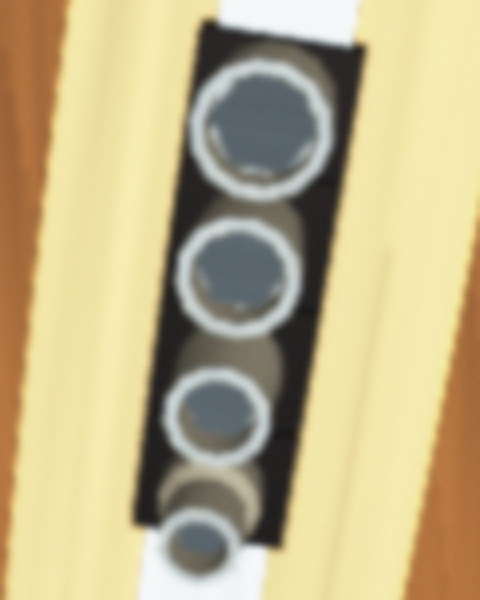

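View pics/b2.png

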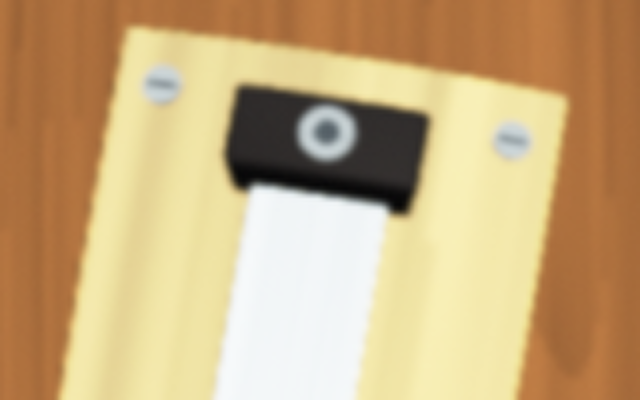

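View pics/b3.png

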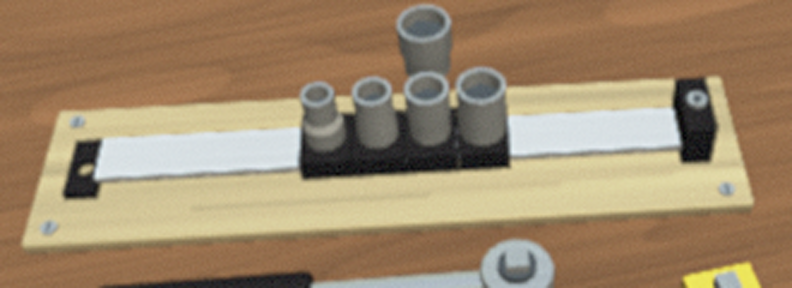

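```bash
python3 - <<'E'
from h import *
s=ctrl.read_state()
mid=np.array([519.3,-39.9]); a=np.radians(9.6); d=np.array([np.sin(a),np.cos(a)]); e=np.array([d[1],-d[0]])
for nm,n,u,v,z in [("trailL","wrist",263.75,301.25,31),("trailR","wrist",300.5,307,31),("leadL","wrist",281.5,175.5,31),("leadR","wrist",321,182,31),
 ("stopscrew","wrist",321.5,53,44),
 ("sc trail bottomnear","scene",110+302/2.4,180+178/2.4,23),("sc trail top near","scene",110+302/2.4,180+158/2.4,31),("sc lead top near","scene",110+508/2.4,180+148/2.4,31),("sc stop screw","scene",110+697/2.4,180+98/2.4,44),("sc stop inner base near","scene",110+681/2.4,180+148/2.4,23),
 ("spare","wrist",203,219,42)]:
    p=pt(n,u,v,z,s)[:2]; print(nm,p.round(1),"along",((p-mid)@d).round(1),"across",((p-mid)@e).round(1))
# target
for al in (-100,-80): print(al,mid+al*d)
E
```

```text
trailL [492.5 -90. ] along -53.8 across -18.1
trailR [530. -96.] along -53.5 across 19.9
leadL [514.3  36.5] along 74.5 across -17.7
leadR [550.8  30.2] along 74.4 across 19.4
stopscrew [551.2 147.8] along 190.4 across 0.2
sc trail bottomnear [534.9 -96.7] along -53.4 across 24.9
sc trail top near [526.1 -94.5] along -52.7 across 15.8
sc lead top near [548.3  28.5] along 72.3 across 17.2
sc stop screw [547.6 148.3] along 190.3 across -3.5
sc stop inner base near [567.1 133.6] along 179.0 across 18.2
spare [439.5  -1.7] along 24.4 across -85.0
-100 [ 502.62312533 -138.49960371]
-80 [ 505.95850026 -118.77968297]
```

Call:
carry_out:
  deltas:
    - {"delta_pos":[-4,-1.5,2],"roll":3}
    - {"delta_pos":[-8,-3,5],"roll":6}
    - {"delta_pos":[-12,-4.3,8],"roll":9}
    - {"delta_pos":[-12.9,-4.6,11],"roll":9.6}
    - {"delta_pos":[-12.9,-4.6,13],"roll":9.6}
    - {"delta_pos":[-12.9,-4.6,14],"roll":9.6}
    - {"delta_pos":[-12.9,-4.6,14],"roll":9.6}
    - {"delta_pos":[-12.9,-4.6,14],"roll":9.6}
  jaw: 1
  squeeze: 20

```text
t: 1.65
ee_pos: [504.5, -128.9, 106.3]
orientation: [[0.166, 0.986, 0.001], [0.986, -0.166, -0.0], [-0.0, 0.001, -1.0]]
ft_force: [-0.1, 0.3, 0.3]
gripper_width: 0.2
```

```bash
python3 - <<'E'
from h import *
for n in ("wrist","side"):
    im=ctrl.grab_frame(n)[:,:,::-1]; cv2.imwrite(f"pics/c_{n}.png",im)
mid=np.array([519.3,-39.9]); a=np.radians(9.6); d=np.array([np.sin(a),np.cos(a)]); e=np.array([d[1],-d[0]])
p=ctrl.read_state()["ee_pos"][:2]-mid; print(p@d,p@e)
E
```

```text
-90.26132802157241 0.2847535990206478
```

View pics/c_wrist.png

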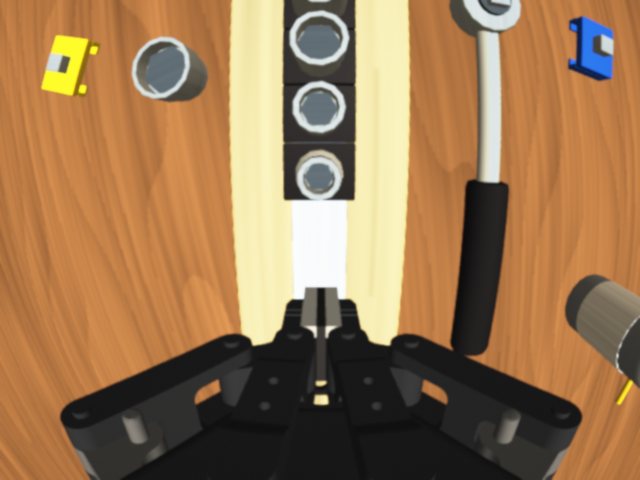

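View pics/c_side.png

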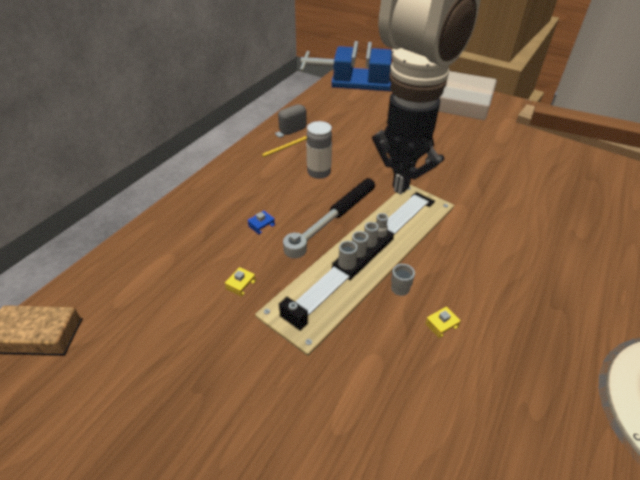

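Call:
carry_out:
  deltas:
    - {"delta_pos":[0,0,2]}
    - {"delta_pos":[0,0,4]}
    - {"delta_pos":[0,0,5.5]}
    - {"delta_pos":[0,0,6.3]}
    - {"delta_pos":[0,0,6.6]}
    - {"delta_pos":[0,0,6.6]}
    - {"delta_pos":[0.5,0,6.6]}
    - {"delta_pos":[1.0,0,6.6]}
    - {"delta_pos":[1.3,0,6.6]}
    - {"delta_pos":[1.6,0,6.6]}
    - {"delta_pos":[1.8,0,6.6]}
    - {"delta_pos":[2.0,0,6.6]}

```text
invalid input
```

Call:
carry_out:
  deltas:
    - {"delta_pos":[0,0,2],"roll":0}
    - {"delta_pos":[0,0,4],"roll":0}
    - {"delta_pos":[0,0,5.5],"roll":0}
    - {"delta_pos":[0,0,6.3],"roll":0}
    - {"delta_pos":[0,0,6.6],"roll":0}
    - {"delta_pos":[0,0,6.6],"roll":0}
    - {"delta_pos":[0.5,0,6.6],"roll":0}
    - {"delta_pos":[1.0,0,6.6],"roll":0}
    - {"delta_pos":[1.3,0,6.6],"roll":0}
    - {"delta_pos":[1.6,0,6.6],"roll":0}
    - {"delta_pos":[1.8,0,6.6],"roll":0}
    - {"delta_pos":[2.0,0,6.6],"roll":0}

```text
t: 3.25
ee_pos: [507.9, -109.1, 40.2]
orientation: [[0.166, 0.986, 0.001], [0.986, -0.166, -0.0], [-0.0, 0.001, -1.0]]
ft_force: [-0.0, -0.1, -0.2]
gripper_width: 0.0
```

```bash
cat > look.py <<'E'
from h import *
import sys
k=sys.argv[1]
s=ctrl.read_state()
w=ctrl.grab_frame("wrist")[:,:,::-1]; cv2.imwrite(f"pics/{k}_w.png",w)
im=ctrl.grab_frame("scene")[:,:,::-1]
cv2.imwrite(f"pics/{k}_s.png",cv2.resize(im[150:300,110:440],None,fx=2.4,fy=2.4,interpolation=cv2.INTER_CUBIC))
mid=np.array([519.3,-39.9]); a=np.radians(9.6); d=np.array([np.sin(a),np.cos(a)]); e=np.array([d[1],-d[0]])
p=s["ee_pos"][:2]-mid; print(p@d,p@e,s["ft_force"])
E
python3 look.py d
```

```text
-70.14019496893846 0.3451536341371771 [-0.03237907 -0.10396668 -0.16951931]
```

View pics/d_w.png

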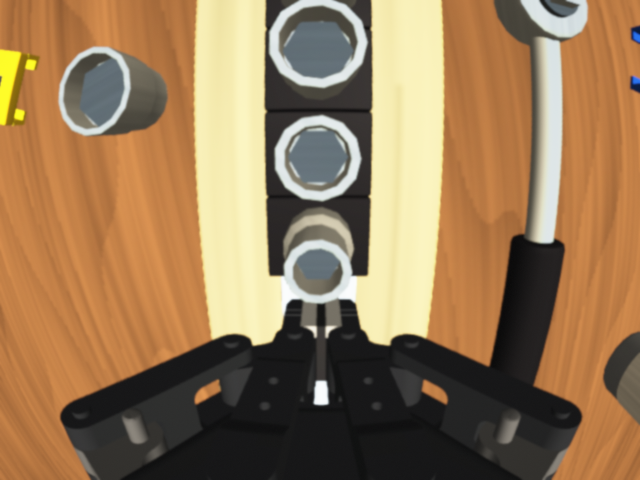

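View pics/d_s.png

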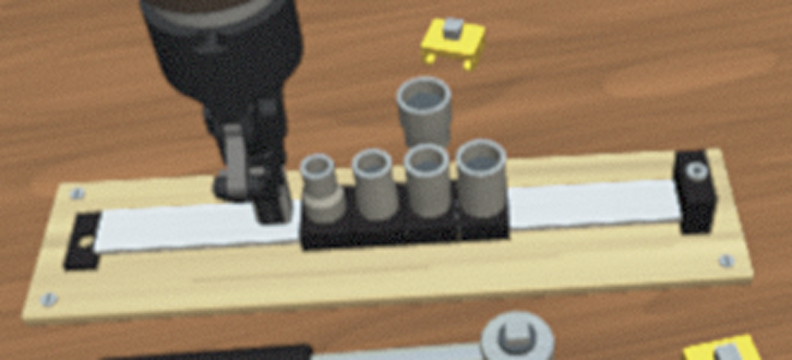

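Call:
carry_out:
  deltas:
    - {"delta_pos":[0.2,0,0],"roll":0}
    - {"delta_pos":[0.4,0,0],"roll":0}
    - {"delta_pos":[0.6,0,0],"roll":0}
    - {"delta_pos":[0.8,0,0],"roll":0}
    - {"delta_pos":[1.1,0,0],"roll":0}
    - {"delta_pos":[1.4,0,0],"roll":0}
    - {"delta_pos":[1.7,0,0],"roll":0}
    - {"delta_pos":[2.0,0,0],"roll":0}
    - {"delta_pos":[2.3,0,0],"roll":0}
    - {"delta_pos":[2.5,0,0],"roll":0}
    - {"delta_pos":[2.7,0,0],"roll":0}
    - {"delta_pos":[2.8,0,0],"roll":0}

```text
t: 4.85
ee_pos: [512.6, -81.4, 40.2]
orientation: [[0.166, 0.986, 0.001], [0.986, -0.166, -0.0], [-0.0, 0.001, -1.0]]
ft_force: [-0.3, -1.4, 0.1]
gripper_width: 0.1
```

```bash
python3 look.py e
```

```text
-42.02752928707402 0.35370404186287424 [-0.33139604 -1.36115097  0.07712822]
```

View pics/e_w.png

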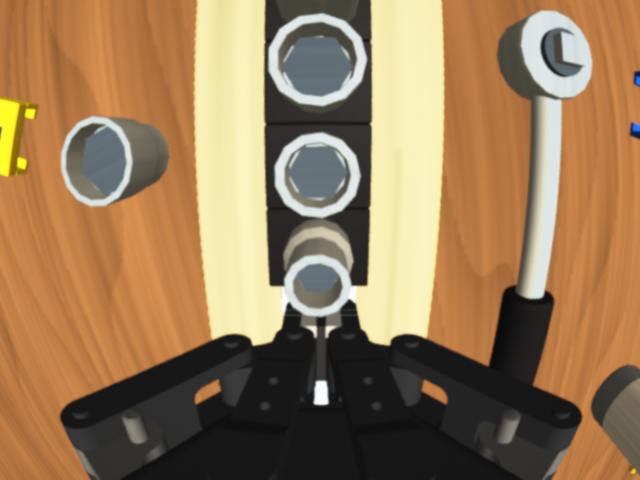

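View pics/e_s.png

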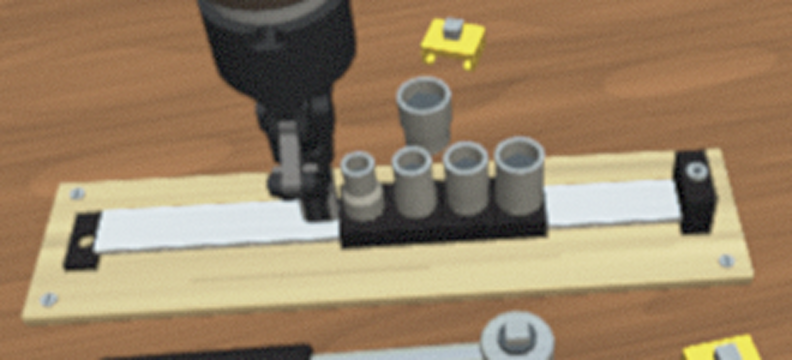

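Call:
carry_out:
  deltas:
    - {"delta_pos":[0.2,0,0],"roll":0}
    - {"delta_pos":[0.5,0,0],"roll":0}
    - {"delta_pos":[0.8,0,0],"roll":0}
    - {"delta_pos":[1.2,0,0],"roll":0}
    - {"delta_pos":[1.6,0,0],"roll":0}
    - {"delta_pos":[2.0,0,0],"roll":0}
    - {"delta_pos":[2.4,0,0],"roll":0}
    - {"delta_pos":[2.8,0,0],"roll":0}
    - {"delta_pos":[3.2,0,0],"roll":0}
    - {"delta_pos":[3.5,0,0],"roll":0}
    - {"delta_pos":[3.7,0,0],"roll":0}
    - {"delta_pos":[3.8,0,0],"roll":0}

```text
t: 6.45
ee_pos: [519.0, -43.8, 40.2]
orientation: [[0.166, 0.986, 0.001], [0.986, -0.166, -0.0], [0.0, 0.001, -1.0]]
ft_force: [-0.4, -1.7, -0.6]
gripper_width: -0.2
```

Call:
carry_out:
  deltas:
    - {"delta_pos":[0.2,0,0],"roll":0}
    - {"delta_pos":[0.5,0,0],"roll":0}
    - {"delta_pos":[0.8,0,0],"roll":0}
    - {"delta_pos":[1.2,0,0],"roll":0}
    - {"delta_pos":[1.6,0,0],"roll":0}
    - {"delta_pos":[2.0,0,0],"roll":0}
    - {"delta_pos":[2.4,0,0],"roll":0}
    - {"delta_pos":[2.7,0,0],"roll":0}
    - {"delta_pos":[3.0,0,0],"roll":0}
    - {"delta_pos":[3.2,0,0],"roll":0}
    - {"delta_pos":[3.4,0,0],"roll":0}
    - {"delta_pos":[3.5,0,0],"roll":0}

```text
t: 7.95
ee_pos: [524.8, -9.2, 40.2]
orientation: [[0.166, 0.986, 0.001], [0.986, -0.166, -0.0], [0.0, 0.001, -1.0]]
ft_force: [-0.5, -0.9, -1.0]
gripper_width: 0.0
```

```bash
python3 look.py f
```

```text
31.218613925186528 0.29351185973238236 [-0.54266043 -0.88142502 -0.97673145]
```

View pics/f_w.png

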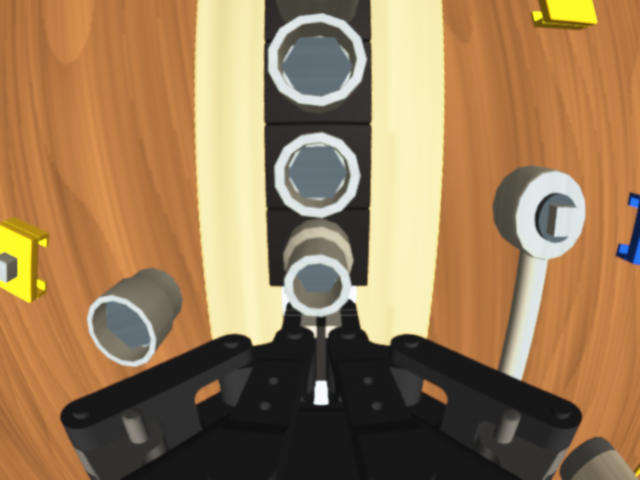

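View pics/f_s.png

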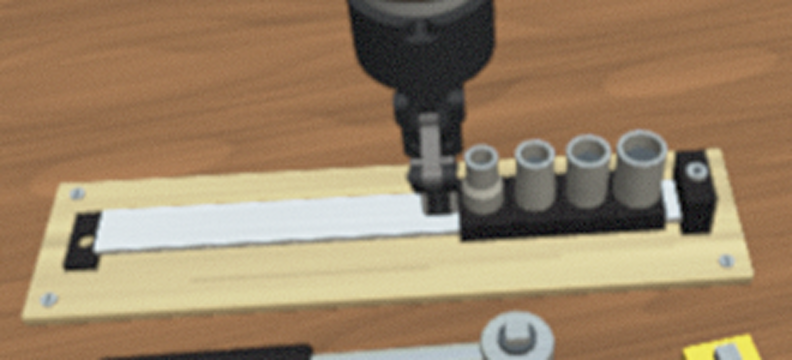

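Call:
carry_out:
  deltas:
    - {"delta_pos":[0.1,0,0],"roll":0}
    - {"delta_pos":[0.25,0,0],"roll":0}
    - {"delta_pos":[0.4,0,0],"roll":0}
    - {"delta_pos":[0.55,0,0],"roll":0}
    - {"delta_pos":[0.65,0,0],"roll":0}
    - {"delta_pos":[0.75,0,0],"roll":0}
    - {"delta_pos":[0.8,0,0],"roll":0}

```text
t: 8.93
ee_pos: [526.1, -1.1, 40.2]
orientation: [[0.166, 0.986, 0.001], [0.986, -0.166, 0.0], [0.0, 0.001, -1.0]]
ft_force: [-0.5, -1.8, -0.3]
gripper_width: 0.1
```

```bash
python3 look.py g
```

```text
39.35322959261377 0.2684127785243463 [-0.54587905 -1.82315746 -0.31431444]
```

View pics/g_s.png

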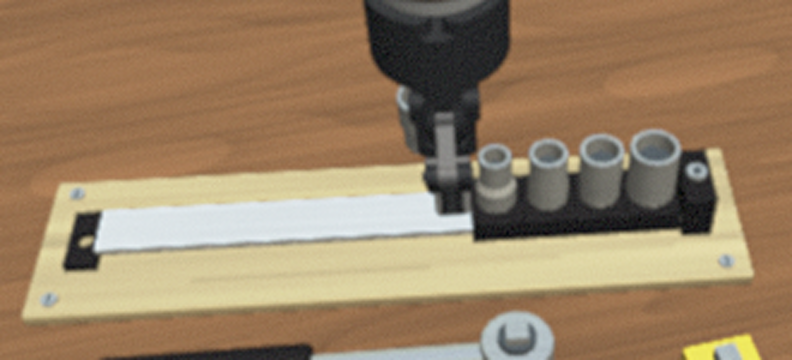

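Nearly there; creeping in 0.3 mm steps, watching the force.

Call:
carry_out:
  deltas:
    - {"delta_pos":[0.03,0,0],"roll":0}
    - {"delta_pos":[0.06,0,0],"roll":0}
    - {"delta_pos":[0.09,0,0],"roll":0}
    - {"delta_pos":[0.1,0,0],"roll":0}

```text
t: 9.52
ee_pos: [526.3, -0.1, 40.2]
orientation: [[0.166, 0.986, 0.001], [0.986, -0.166, 0.0], [0.0, 0.001, -1.0]]
ft_force: [0.6, -1.7, 0.3]
gripper_width: -0.4
```

Call:
carry_out:
  deltas:
    - {"delta_pos":[0.03,0,0],"roll":0}
    - {"delta_pos":[0.06,0,0],"roll":0}
    - {"delta_pos":[0.08,0,0],"roll":0}

```text
t: 9.9
ee_pos: [526.4, 0.4, 40.2]
orientation: [[0.166, 0.986, 0.001], [0.986, -0.166, -0.0], [-0.0, 0.001, -1.0]]
ft_force: [-0.3, -4.5, -0.1]
gripper_width: 0.1
```

Call:
carry_out:
  deltas:
    - {"delta_pos":[0.03,0,0],"roll":0}
    - {"delta_pos":[0.05,0,0],"roll":0}
    - {"delta_pos":[0.05,0,0],"roll":0}

```text
t: 10.28
ee_pos: [526.4, 0.5, 40.2]
orientation: [[0.166, 0.986, 0.001], [0.986, -0.166, -0.001], [-0.001, 0.001, -1.0]]
ft_force: [-0.6, -5.7, 0.4]
gripper_width: -0.1
```

```bash
python3 look.py i
```

```text
41.029688204353164 0.2836296219941365 [-0.56496747 -5.72470303  0.44744906]
```

View pics/i_s.png

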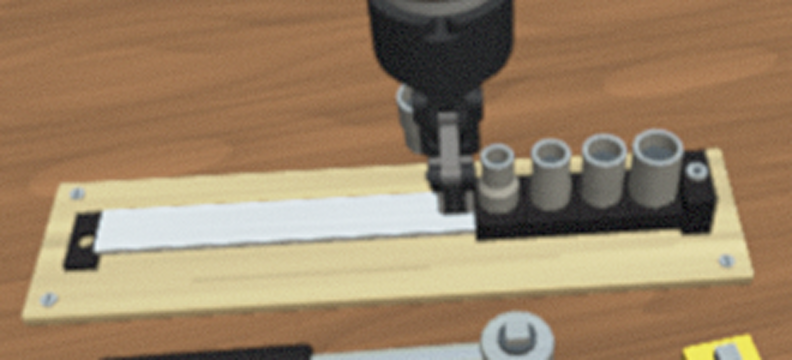

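View pics/i_w.png

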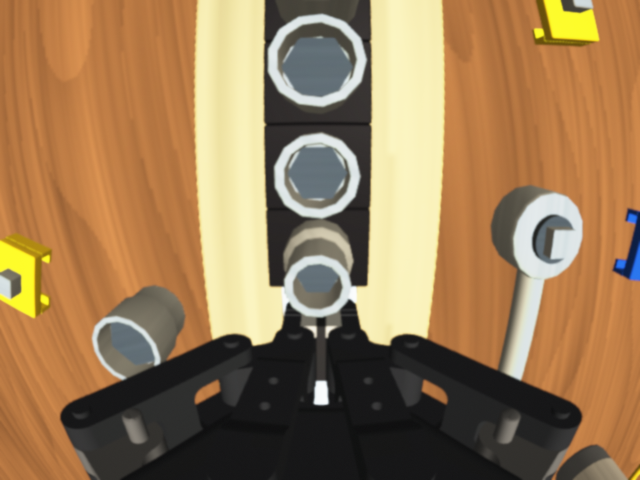

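Call:
carry_out:
  deltas:
    - {"delta_pos":[-0.2,0,0],"roll":0}
    - {"delta_pos":[-0.7,0,0],"roll":0}
    - {"delta_pos":[-1.5,0,0],"roll":0}
    - {"delta_pos":[-2.5,0,0],"roll":0}
    - {"delta_pos":[-3.0,0,0],"roll":0}
    - {"delta_pos":[-3.0,0,-2],"roll":0}
    - {"delta_pos":[-3.5,0,-5],"roll":0}
    - {"delta_pos":[-5,0,-9],"roll":0}
    - {"delta_pos":[-7,0,-13],"roll":0}
    - {"delta_pos":[-9,0,-16],"roll":0}
    - {"delta_pos":[-10,0,-17.5],"roll":0}
    - {"delta_pos":[-10,0,-18],"roll":0}

```text
t: 11.88
ee_pos: [509.6, -98.3, 220.5]
orientation: [[0.167, 0.986, 0.001], [0.986, -0.167, -0.001], [-0.001, 0.002, -1.0]]
ft_force: [0.1, 0.5, -0.4]
gripper_width: 0.0
```

```bash
python3 look.py j; python3 - <<'E'
from h import *
w=cv2.imread("pics/j_w.png"); h=w[0:330,200:440]
cv2.imwrite("pics/j_c.png",cv2.resize(h,None,fx=1.8,fy=1.8,interpolation=cv2.INTER_CUBIC))
E
```

```text
-59.2390261279276 0.20571754336242126 [ 0.10769903  0.46741475 -0.41733004]
```

View pics/j_s.png

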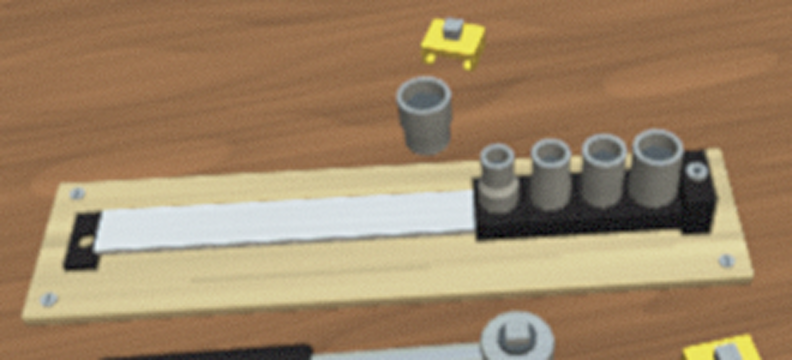

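View pics/j_c.png

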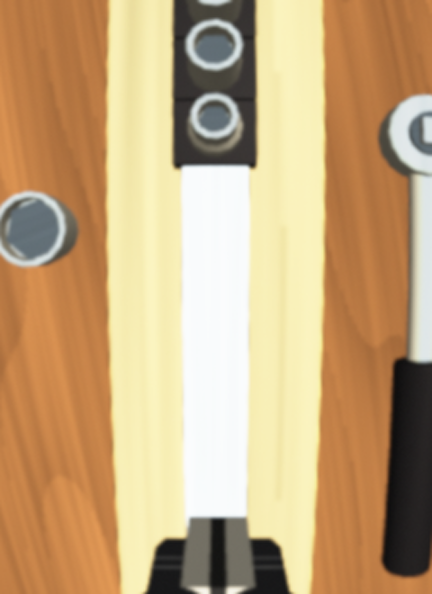

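Call:
carry_out:
  deltas:
    - {"delta_pos":[3,0,-1],"roll":0}
    - {"delta_pos":[7,0,-2],"roll":0}
    - {"delta_pos":[11,0,-2],"roll":0}
    - {"delta_pos":[15,0,-2],"roll":0}
    - {"delta_pos":[17,0,-2],"roll":0}
    - {"delta_pos":[17,0,-2],"roll":0}
    - {"delta_pos":[17,0,-2],"roll":0}

```text
t: 12.85
ee_pos: [537.6, 69.5, 239.2]
orientation: [[0.167, 0.986, -0.0], [0.986, -0.167, -0.001], [-0.001, -0.0, -1.0]]
ft_force: [-0.7, -0.2, 0.8]
gripper_width: 0.1
```

```bash
python3 look.py k; python3 - <<'E'
from h import *
w=cv2.imread("pics/k_w.png"); h=w[120:320,240:400]
cv2.imwrite("pics/k_c.png",cv2.resize(h,None,fx=3,fy=3,interpolation=cv2.INTER_CUBIC))
E
```

```text
110.94300736509014 -0.1818352727614469 [-0.6901345  -0.22878986  0.77831907]
```

View pics/k_c.png

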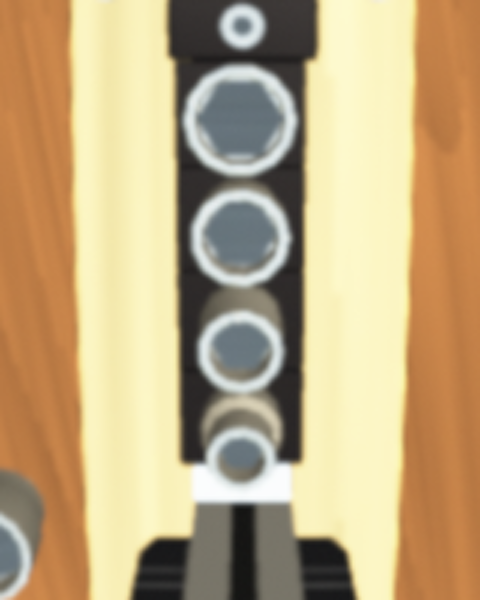

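```bash
python3 - <<'E'
from h import *
s=ctrl.read_state()
mid=np.array([519.3,-39.9]); a=np.radians(9.6); d=np.array([np.sin(a),np.cos(a)])
print((pt("wrist",320.5,274.3,31,s)[:2]-mid)@d, "expect 52")
print(ctrl.finish_job())
E
```

```text
52.36745323937076 expect 52
the job is handed in; nothing more can be done
None
```

The row of four sockets is pushed up against the end stop with no visible gaps, and I handed the job in at about 13 s of the 40 s allowed.

I pushed the edge of clip 1's pad with shut fingertips. The four clips slid together about 105 mm along the rail, with about 1–2 N of force.

I took the last millimetres at a creep. The arm stalled where the stop should be, and the reported force never went above 5.7 N. The hand then backed off and rose to about 225 mm at the fingertips, clear of everything.

**Final checks:**
- **Row position:** the trailing edge measured 52.4 mm from the rail's middle. A gapless row against the stop should end at 52 mm, so the difference is within the camera calibration.
- **Gaps:** the wrist picture from above shows no rail between the stop and clip 4, or between the clips. All four sockets are still standing on their stubs.
- **Other things:** I never touched the spare socket, ratchet, oil can or the blue and yellow look-alikes. The spare socket and the parts of the ratchet I checked look unmoved; I did not check the oil can or the look-alikes separately at the end.

None of the checks failed or disagreed.

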